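Fetch a vial from under the riser with a trigger reacher

ROBOT

A 6-joint arm with a two-finger parallel gripper is mounted at the origin on a cart in front of the work surface, level with it; the furniture and walls round the work are solid. World frame = base frame: x ahead of the robot, y to its left, z up, the work surface at z = 0. Lengths are in mm, angles in rad, forces in N, time in s.
With the tool pointing down it reaches from about 275 to 750 mm from the base axis. Payload 10.2 kg.
Tool frame: the origin (TCP) lies at the very end of the fingers, on their centre line; the grasp point (between the pads) lies 19 mm behind it; z points along the fingers, y is the line along which they close (so a half turn about z gives the same grasp; the last joint's range is limited). The gripper opens to 85 mm and grips with 20 to 120 N. Pads are 22 mm wide; open, the fingers measure 114 mm over their backs; the gripper's body (76 mm by 85 mm) begins 54 mm behind the grasp point. The pads swing forward as they close: fully open they stand 13 mm farther back than shut.
Start: joints at [0.989, 0.313, 1.498, -0, 1.331, -0.223], TCP at [184.367, 491.569, 231.294] pointing down, gripper open.
Joint ranges: [-2.94, 2.94], [-0.97, 2.17], [0.19, 2.56], [-1.23, 4.37], [0.02, 3.11], [-2.88, 2.88]. Speed limits (rad/s): [2.39, 2.39, 3.01, 3.14, 3.14, 3.14].

INTERFACE

Orientations are given as a unit quaternion [w, x, y, z].
In Python, from rig import * gives the robot as it stands. The module is installed in compiled form; this text tells all that it offers.
- The arm moves only by the shell command python3 -m crank 'ROWS' [FORCE]. ROWS is JSON, a list that holds one entry, the list of rows, each a list of 7 numbers: the shift along the tool's x, y, z in units of 25 mm (1.0 is 25 mm), then the turn, a rotation vector about the tool's x, y, z in units of 8 degrees (1.0 is 8 degrees), then the finger opening in mm, from 0 to 85.4. A call has exactly 8 rows; each row shifts and turns the commanded pose from where the row before left it, along the tool's axes as they then stand; what a row does not reach is not made up. A row lasts 1/10 s, in which the tool goes at most 50 mm and 8.59 degrees, less where a joint would pass 70% of its speed; a pose out of reach is approached as far as the arm can. A call is refused whole if a number of a shift passes 1 or a number of a turn 1, either way. A call with a gripper value outside its range is refused whole. The fingers move at their own pace and stop on an object; FORCE is the grip in N (left out, the last holds). Time passes only in rows, so rows that do not move let the fingers close, or fill a call up. It gives the time, the measured TCP pose, the force, the opening and the grip force at its end, in the units of the state.
- sense(): the state, without advancing time (a new reading comes with each control period).
- capture(name): name is "scene" or "top" or "wrist"; returns the picture (480x640x3 uint8, blue, green, red); there is no depth.
- camera_model(name): a dict with "fx", "fy", "cx", "cy" (pixels), "world_from_camera" (4x4, takes a point from camera to world coordinates); the wrist camera has in their place "T_tool_cam" (4x4, takes a point from camera to tool coordinates, whose origin is the TCP and whose axes are the flange's). Camera axes: x right, y up, looking along -z (the intrinsics and any distortion apply to the point x, -y, -z); pixel columns grow to the right and rows downward; lengths in mm; the calibration is good to about 2 mm. A picture is of the moment at which its call begins: read the wrist's pose just before it. camera_model takes no time and is no camera call.
- finish_job(): hands the job in; it is judged then, once.
The state is a dict: "time_s": time; "joints": joint angles; "dq": joint speeds; "tau": joint torques, N m; "eef_pos": TCP position; "ee_rot": TCP orientation; "force": force on the tool from outside, world axes, zero at the start; "wrist_torque": the same for the moment, N m; "grip_width": opening from 0.0 (shut) to 1.0 (fully open); "grip_force": force on a finger pad.
Only numpy, scipy, OpenCV 4.12 (cv2) and the standard library are available. Lean on these libraries where they do the work, as an engineer would, in place of code of your own. Each camera call takes 0.05 s, during which the arm holds its last target. There are 200 camera calls.

TASK

A capped glass vial stands deep under the low riser on the desk, where the gripper does not fit. Pick up the trigger reacher by its upright handle, slide its jaws in round the vial, squeeze the trigger until both pads hold the vial firmly but not hard enough to crack the glass, and draw it out along the desk, still held and standing and without ramming the riser, until it is wholly in front of the riser. Then let go, leaving vial and reacher standing on the desk with the jaws open and off the vial; touch the vial only with the reacher and leave the nut beside it, and the memory stick and timer on the desk, where they are.

Things in the scene. Friction and masses are not known exactly. Their poses are not given: they have to be found in the camera images.
- riser: Low fixed instrument riser: grey slab 100 (x) x 200 (y) x 10 mm on two dark side legs 10 mm thick, centred 92 mm to either side; small carton on top at the back. Gap under the slab 62 mm high, open at front and back; slab top at 72 mm. Origin at desk level under its centre; its -x side, 50 mm from the origin, is the front, toward the robot. Turned to face the robot, yaw about -0.46 rad.
- vial: White glass vial with white screw cap, 24 mm diameter, 51 mm tall, about 40 g, standing under the riser with a nut beside it, 58 mm away along the riser's y, on either side, 50 to 70 mm behind the front edge. Origin at the centre of its underside, z up. It cracks if either pad presses on it with more than 7 N; 3 to 5 N is a firm hold, under 2 N is loose.
- nut: Hex nut, 18 x 21 x 12 mm, beside the vial under the riser; bystander. Origin under its centre.
- stick: Black memory stick, 17 x 53 x 8 mm, bystander on the desk. Origin under its centre.
- timer: White lab timer, 68 x 62 x 18 mm, bystander on the desk. Origin under its centre.
- reacher: Trigger reacher, 0.2 kg, balanced at its handle, standing on a 52 x 60 mm foot under the handle and a skid under the head; jaws toward its +x. Origin at desk level under the handle. A thin bar leads forward to the head (x 87 to 109 mm, 56 mm wide) with two pivoted jaw arms; open, they are 82 mm wide outside. Ahead of x = 30 mm it is lower than 35 mm; it ends at x = 155 mm, at the back at -49 mm.
- grip_point (a point): Middle of the handle, 70 mm above the tool's underside, x = 0; grip here from above. The handle is two upright plates 50 mm long (x), 10 mm thick, tops at 90 mm: fixed grey plate on the tool's +y side, black trigger plate on the -y side, 60 mm over their outer faces when free. Fingers closing evenly on both shift the tool toward its own -y by half the trigger travel.
- trigger (a joint): Travel of the trigger plate toward the fixed plate, 0 (free, jaws open) to 0.0225 m. Return spring 10 N at 0, 0.15 N more per mm. The pads stand 43 mm apart at the narrowest when free, each closes 1 mm per mm; they meet a 24 mm vial standing midway at about 0.016. Beyond, each pad's force grows 2.3 N per mm of travel and the trigger is harder by twice that.
- pad_l: Rubber jaw pad on the reacher's +y side, 18 x 6 x 22 mm, its face a shallow upright V that centres a round thing, sprung on its jaw arm (2.3 N/mm). Its origin is the arm's pivot (100, 20, 22 mm in the reacher's frame), not the pad.
- pad_r: The same pad on the reacher's -y side; origin at its arm's pivot (100, -20, 22 mm in the reacher's frame).
- jaw_mid (a point): Point midway between the pads, 145 mm ahead of the handle, 22 mm above the tool's underside: the vial's axis should be here when the jaws close.

How it is judged:
By the outcome, as a careful person would: the job done as asked, in the order asked, and still so for the second after the job is handed in, with the robot touching nothing.
It also fails if it takes over 66 s, if anything falls off the work surface, if the arm or the gripper's body presses on something with over 40 N, if the wrist force passes 120 N, or if a joint passes its speed limit or range.

## Working session

There is one attempt and no reset: what is moved stays moved. The work goes in short steps, Python scripts to look and compute and a shell command to move; the robot and the scene stay as the last step left them, time stands still between calls to the robot, and variables do not carry over. Pictures are saved under pics/ and viewed, at most 10 in all, crops included, and the job is handed in when it is done.

```bash
mkdir -p pics; python3 - <<'E'
from rig import *
import cv2,numpy as np
s=sense();print(s)
for n in("scene","top"):
    cv2.imwrite(f"pics/{n}0.png",capture(n));m=camera_model(n);print(n,m)
print(camera_model("wrist"))
E
```

```text
{'time_s': 0.0, 'joints': array([ 9.88595647e-01,  3.13467867e-01,  1.49847366e+00,  2.17745190e-05,
        1.33096413e+00, -2.23414975e-01]), 'dq': array([ 0.00056193,  0.00071559, -0.00158574, -0.00034154, -0.00037707,
        0.0011363 ]), 'tau': array([ 2.91656812e-03, -4.12254667e+01, -2.59753346e+01, -3.26538532e-05,
        4.13367437e-03,  1.32268400e-05]), 'eef_pos': array([184.21405699, 491.34210636, 230.71215684]), 'ee_rot': array([-2.67077752e-04,  1.78434715e-01,  9.83951534e-01, -5.99811657e-04]), 'force': array([-0.25060669,  0.1370569 ,  0.0269324 ]), 'wrist_torque': array([-0.05266607,  0.01433362, -0.01187261]), 'grip_force': 0.0, 'grip_width': 0.9992545827919217}
scene {'fx': 441.13160721061695, 'fy': 441.13160721061695, 'cx': 323.11981458983433, 'cy': 232.7458619178926, 'world_from_camera': array([[-8.89585835e-01,  2.08280530e-01, -4.06517236e-01,
         1.42914573e+02],
       [-4.56546092e-01, -3.77701840e-01,  8.05547631e-01,
         3.92522523e+02],
       [ 1.42375801e-02,  9.02197617e-01,  4.31087869e-01,
         4.49347273e+02],
       [ 0.00000000e+0
[... 291 characters left out ...]
58405e-01,  2.20789048e-03, -2.96330995e-02,
        -2.99169300e+02],
       [-2.92278100e-02,  1.06832457e-01,  9.93847353e-01,
         9.61299694e+02],
       [ 0.00000000e+00,  0.00000000e+00,  0.00000000e+00,
         1.00000000e+00]])}
{'fx': 391.6744249366547, 'fy': 391.6744249366547, 'cx': 316.26608948193376, 'cy': 247.8108253221893, 'T_tool_cam': array([[-9.74233514e-04,  9.65497084e-01,  2.60412042e-01,
         6.58841874e+01],
       [ 9.99999511e-01,  8.96427703e-04,  4.17548681e-04,
        -3.77511069e-01],
       [ 1.69701465e-04,  2.60412321e-01, -9.65497485e-01,
        -1.43226644e+02],
       [ 0.00000000e+00,  0.00000000e+00,  0.00000000e+00,
         1.00000000e+00]])}
```

View pics/scene0.png

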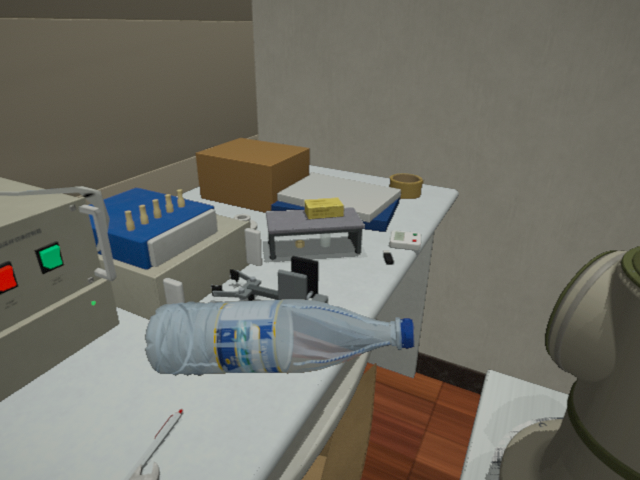

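View pics/top0.png

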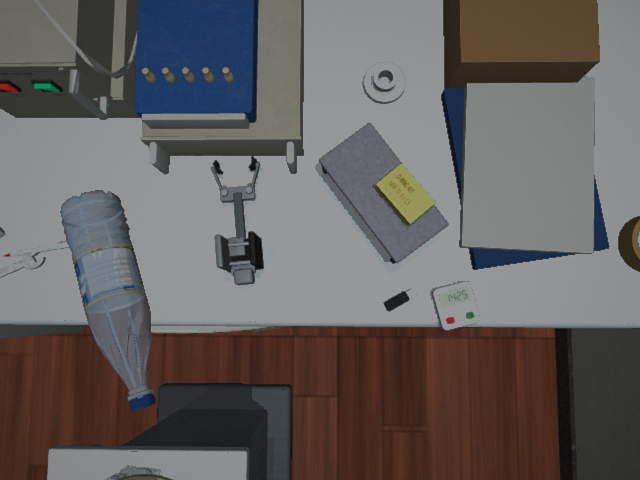

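The scene view shows the vial (white) at about (325,241) under the riser and the nut (golden) at (300,244). The top view shows the reacher with its handle near (240,255) and jaws pointing up, the riser slab centred near (383,192), the stick at (397,300) and the timer at (456,305).

```bash
cat > h.py <<'E'
import numpy as np,cv2
from rig import *
from scipy.spatial.transform import Rotation as R
def ray(n,uv,T=None):
    m=camera_model(n); W=m["world_from_camera"] if T is None else T
    d=W[:3,:3]@np.array([(uv[0]-m["cx"])/m["fx"],-(uv[1]-m["cy"])/m["fy"],-1.0])
    return W[:3,3],d
def at(n,uv,z,T=None):
    o,d=ray(n,uv,T); return o+d*(z-o[2])/d[2]
def proj(n,p,T=None):
    m=camera_model(n); W=m["world_from_camera"] if T is None else T
    q=W[:3,:3].T@(np.asarray(p,float)-W[:3,3]); return np.array([m["cx"]-m["fx"]*q[0]/q[2],m["cy"]+m["fy"]*q[1]/q[2]])
def wristT(s):
    T=np.eye(4);q=s["ee_rot"];T[:3,:3]=R.from_quat([q[1],q[2],q[3],q[0]]).as_matrix();T[:3,3]=s["eef_pos"]
    return T@camera_model("wrist")["T_tool_cam"]
E
python3 - <<'E'
from h import *
t=cv2.imread("pics/top0.png");s=cv2.imread("pics/scene0.png")
a=cv2.resize(t[140:300,190:290],None,fx=4,fy=4,interpolation=cv2.INTER_CUBIC)[:600]
b=cv2.resize(s[195:270,255:375],None,fx=3.3,fy=3.3,interpolation=cv2.INTER_CUBIC)
c=np.zeros((600,800,3),np.uint8);c[:,:400]=a;c[:b.shape[0],400:400+b.shape[1]]=b[:,:400]
cv2.imwrite("pics/c1.png",c)
hsv=cv2.cvtColor(t,cv2.COLOR_BGR2HSV)
print(t[150,350],t[200,345],t[240,400],t[230,330])
g=t.astype(int).max(2)
m=((g<140)&(g>60)).astype(np.uint8);m[:110]=0;m[275:]=0;m[:,:305]=0;m[:,460:]=0
m=cv2.morphologyEx(m,cv2.MORPH_OPEN,np.ones((5,5)))
cs,_=cv2.findContours(m,0,1);k=max(cs,key=cv2.contourArea)
rr=cv2.minAreaRect(k);print(rr);bx=cv2.boxPoints(rr)
for p in bx: print(p,at("top",p,72)[:2])
print("c",at("top",rr[0],72))
for p in[(397,300),(456,305)]:print(at("top",p,8))
E
```

```text
[108 100  98] [104 100  95] [112 105 102] [152 151 148]
((380.1846008300781, 194.33323669433594), (131.78756713867188, 74.37430572509766), 52.88314437866211)
[310.7682  164.22942] [ 592.98753979 -260.05002119]
[370.07477 119.3488 ] [ 663.53080551 -351.18011482]
[449.601   224.43706] [ 499.88418332 -470.19921936]
[390.29443 269.3177 ] [ 431.79850159 -380.53764315]
c [ 546.01814456 -366.06748611   72.        ]
[ 387.11778844 -396.70907734    8.        ]
[ 379.64078196 -490.28440287    8.        ]
```

View pics/c1.png

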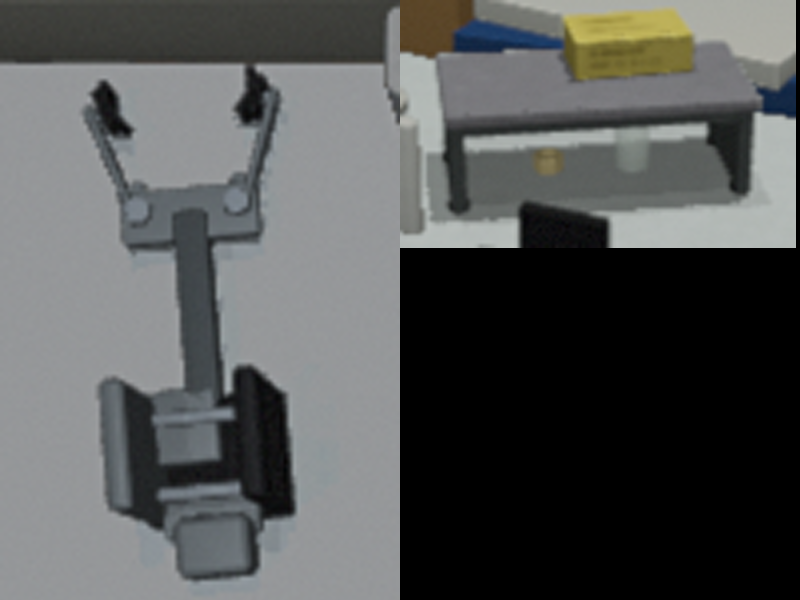

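The crop shows the grey plate top centred at crop (116,443), head front edge from (122,195) to (258,185), and in the scene crop the vial base near (632,172) and the nut at (548,165).

```bash
python3 - <<'E'
from h import *
c=lambda x,y:(190+x/4,140+y/4)
g=at("top",c(116,443),90);print("grey",g)
k=[at("top",c(x,y),90) for x,y in((247,369),(278,512),(236,372),(263,512))];print("black",k)
print("grey ends",at("top",c(112,380),90),at("top",c(120,508),90))
print("tail",at("top",c(218,520),60),at("top",c(218,520),40))
f=[at("top",c(x,y),30) for x,y in((122,195),(258,185))];print("head",f)
d=f[1]-f[0];print("yaw",np.arctan2(d[0],-d[1]), np.linalg.norm(d))
print("pads",[at("top",c(x,y),33) for x,y in((112,110),(252,95))])
print("riser",[at("top",p,72)[:2] for p in((320,163),(370,124),(448,222),(396,261))])
q=lambda x,y:(255+(x-400)/3.3,195+y/3.3)
print("vial",at("scene",q(632,172),0),at("scene",q(632,150),25),"nut",at("scene",q(548,160),6))
E
```

```text
grey [ 457.36559257 -125.13022884   90.        ]
black [array([ 485.18349814, -173.53791477,   90.        ]), array([ 431.86237969, -185.97999352,   90.        ]), array([ 484.05057762, -169.44497982,   90.        ]), array([ 431.8440681 , -180.41169518,   90.        ])]
grey ends [ 480.9711935 -123.0773327   90.       ] [ 433.15461223 -127.18843517   90.        ]
tail [ 430.83367085 -159.087402     60.        ] [ 432.17387447 -155.97895986   40.        ]
head [array([ 563.5303493 , -113.22287156,   30.        ]), array([ 567.57243234, -168.0181718 ,   30.        ])]
yaw 0.07363359836928852 54.94418407693329
pads [array([ 597.66590609, -108.97258877,   33.        ]), array([ 603.71565764, -165.39680733,   33.        ])]
riser [array([ 594.88644234, -274.21827105]), array([ 656.14750813, -351.03610543]), array([ 503.59437697, -467.86588414]), array([ 444.34035814, -389.17489321])]
vial [ 528.73642279 -383.84902755    0.        ] [ 521.37949558 -368.45061164   25.        ] nut [ 580.96042295 -361.95383351    6.        ]
```

```bash
python3 -m crank '[[[-0.775,-0.975,0,0,0,0,85],[-0.775,-0.975,0,0,0,0,85],[-0.775,-0.975,0,0,0,0,85],[-0.775,-0.975,0,0,0,0,85],[-0.775,-0.975,0,0,0,0,85],[-0.775,-0.975,0,0,0,0,85],[-0.775,-0.975,0,0,0,0,85],[-0.775,-0.975,0,0,0,0,85]]]' 20
```

```text
time_s: 0.9
eef_pos: [261.0, 253.3, 231.1]
ee_rot: [-0.0, 0.178, 0.984, -0.0]
force: [1.4, 1.1, 0.2]
grip_width: 0.998
grip_force: 0.0
```

```bash
python3 -m crank '[[[-0.775,-0.975,0,0,0,0,85],[-0.775,-0.975,0,0,0,0,85],[-0.775,-0.975,0,0,0,0,85],[-0.775,-0.975,0,0,0,0,85],[-0.775,-0.975,0,0,0,0,85],[-0.775,-0.975,0,0,0,0,85],[-0.775,-0.975,0,0,0,0,85],[-0.775,-0.975,0,0,0,0,85]]]'
```

```text
time_s: 1.7
eef_pos: [337.7, 16.3, 231.2]
ee_rot: [-0.0, 0.179, 0.984, 0.0]
force: [0.6, 1.3, -0.3]
grip_width: 0.998
grip_force: 0.0
```

```bash
python3 -m crank '[[[-0.775,-0.975,0,0,0,0,85],[-0.775,-0.975,0,0,0,0,85],[-0.775,-0.975,0,0,0,0,85],[-0.775,-0.975,0,0,0,0,85],[-0.775,-0.975,0,0,0,0,85],[-0.775,-0.975,0,0,0,0,85],[-0.775,-0.975,0,0,0,0,85],[-0.775,-0.975,0,0,0,0,85]]]'
```

```text
time_s: 2.5
eef_pos: [414.4, -220.7, 231.0]
ee_rot: [-0.0, 0.179, 0.984, 0.0]
force: [-0.6, 0.5, 0.1]
grip_width: 0.995
grip_force: 0.0
```

```bash
python3 -m crank '[[[-0.775,-0.975,0,0,0,0,85],[0,0,0.8,0,0,1,85],[0,0,0.8,0,0,1,85],[0,0,0.8,0,0,1,85],[0,0,0.8,0,0,0.9,85],[0,0,0,0,-1,0,85],[0,0,0,0,-1,0,85],[0,0,0,0,-1,0,85]]]'; python3 -m crank '[[[0,0,0,0,-1,0,85],[0,0,0,0,-0.4,0,85],[0,0,0,0,0,0,85],[0,0,0,0,0,0,85],[0,0,0,0,0,0,85],[0,0,0,0,0,0,85],[0,0,0,0,0,0,85],[0,0,0,0,0,0,85]]]'; python3 - <<'E'
from h import *
s=sense();print(s["joints"]);im=capture("wrist");cv2.imwrite("pics/w1.png",im);np.save("w1T.npy",wristT(s))
E
```

```text
time_s: 3.3
eef_pos: [424.0, -249.0, 151.5]
ee_rot: [0.19, 0.427, 0.88, -0.092]
force: [0.5, -0.5, 0.5]
grip_width: 0.995
grip_force: 0.0
time_s: 4.1
eef_pos: [424.0, -249.3, 151.3]
ee_rot: [0.272, 0.416, 0.858, -0.132]
force: [0.3, 1.0, 0.4]
grip_width: 0.992
grip_force: 0.0
[-0.71195322  0.11831772  2.12165132 -0.36178968  0.31530949 -1.06825967]
```

View pics/w1.png

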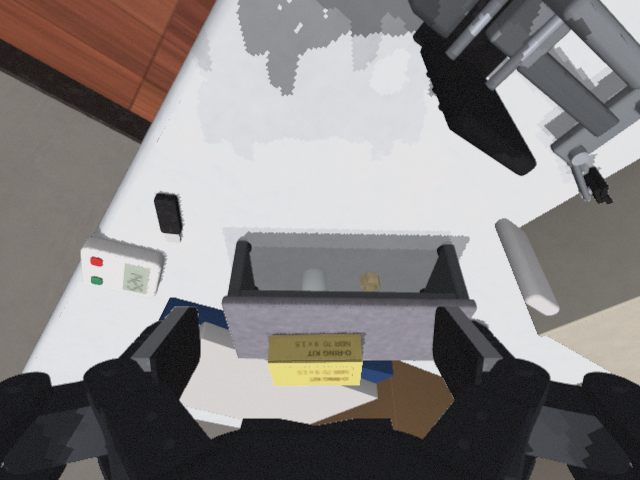

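The wrist view (upside down) shows the vial at about (313,280) and the nut at (370,281) below the slab front edge (rows ~295), the legs at (240,265) and (450,265), the stick at (168,215), the timer at (122,265) and the reacher's handle top right.

```bash
python3 - <<'E'
from h import *
im=cv2.imread("pics/w1.png");c=im[225:315,215:485]
cv2.imwrite("pics/c2.png",cv2.resize(c,None,fx=2.95,fy=2.95,interpolation=cv2.INTER_CUBIC))
g=im.astype(int).max(2)
for r in(265,268,270,274,280,286):print(r,g[r,292:334])
print("col313",g[258:300,313]); print("nut row281",g[281,355:388]);print("nut col",g[265:295,370])
E
```

```text
265 [122 124 120 123 121 122 123 122 121 122 122 124 122 122 123 120 122 119
 123 120 123 123 126 126 122 120 124 125 128 124 122 123 126 123 128 122
 124 124 124 125 126 125]
268 [123 124 128 122 123 121 124 121 122 124 123 119 122 122 124 122 121 121
 129 126 122 125 128 126 122 123 123 124 123 120 120 120 122 123 121 126
 126 124 124 127 125 125]
270 [123 121 124 121 124 121 121 118 121 123 120 121 120 125 129 132 133 134
 136 135 137 137 137 136 136 137 134 128 129 126 122 121 122 122 121 124
 123 122 125 122 123 125]
274 [122 123 119 120 120 119 124 123 121 122 122 128 130 134 138 139 137 140
 142 141 143 142 144 140 142 141 138 138 135 132 129 123 120 113 121 121
 123 121 126 126 123 124]
280 [119 122 122 124 121 122 121 121 122 120 129 133 140 138 143 146 146 147
 146 146 146 148 148 147 148 144 141 143 140 135 133 132 124 119 120 123
 123 122 121 123 123 123]
286 [120 120 118 120 123 120 121 123 122 121 134 145 147 149 150 151 151 153
 154 154 152 155 153 152 152 149 148 146 147 143 140 140 129 123 124 124
 123 123 121 121 122 121]
col313 [123 124 121 123 123 126 124 123 123 122 125 131 137 138 140 140 142 142
 144 144 146 147 148 148 147 151 153 153 155 153 156 158 137  88  59  58
  58  50  57  61  82  85]
nut row281 [124 123 125 120 123 126 123 124 129 127 129 127 128 147 151 153 151 147
 146 142 142 142 140 118 110 122 120 124 121 122 124 125 122]
nut col [123 123 125 124 122 122 124 126 135 134 136 139 140 142 142 143 153 138
 129 127 134 134 138 136 139 139 102  65  57  52]
```

View pics/c2.png

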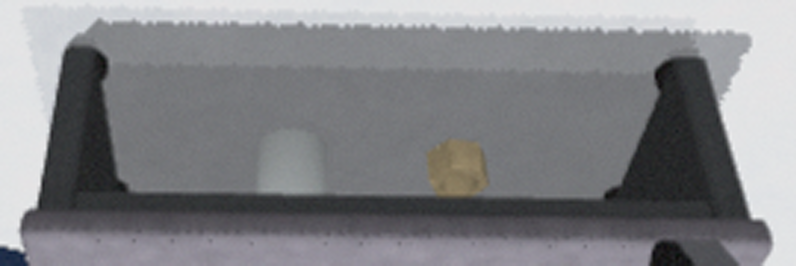

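The crop shows the vial's near base rim at crop (292,130), its sides at about 257–325, the nut at 427–488, and the slab's front top edge from (23,213) to (770,222).

```bash
python3 - <<'E'
from h import *
T=np.load("w1T.npy");q=lambda x,y:(215+x/2.95,225+y/2.95)
P=at("wrist",(312.7,268.8),0,T);d=P-T[:3,3];d[2]=0;d/=np.linalg.norm(d);V=P+12*d;print("vial",V,"cam",T[:3,3])
L=at("wrist",(302,283),25,T);Rr=at("wrist",(324.2,283),25,T);print("w",np.linalg.norm(L-Rr))
print("reproj base near, r-left edges",proj("wrist",V,T),proj("wrist",V+[0,0,40],T))
A=at("wrist",q(23,213),72,T);B=at("wrist",q(770,222),72,T);e=B-A;print("front",A,B,np.linalg.norm(e))
print("front62",at("wrist",q(25,205),62,T),at("wrist",q(770,215),62,T))
yw=np.arctan2(-e[0],e[1]);print("yaw",yw)
for y in(yw,):
  x=np.array([np.cos(y),np.sin(y)]);print("vial behind front",(V-(A+B)/2)[:2]@x,"lateral",(V-(A+B)/2)[:2]@np.array([-x[1],x[0]]))
N=at("wrist",(370,281),6,T);print("nut",N,(N-V)[:2])
print("legs",[at("wrist",q(*p),0,T) for p in((68,47),(107,55),(657,65),(703,60))])
print("scene reproj vial base",proj("scene",V),"meas 325.3,247 ; nut",proj("scene",N),"299.8,244")
print("top corner reproj",[proj("top",p) for p in(A,B)])
print("desk edge",[at("top",p,0) for p in((320,323),(200,323))])
print("stick, timer wrist",at("wrist",(168,215),8,T),at("wrist",(122,265),18,T))
E
```

```text
vial [ 535.73005695 -398.18872383    0.        ] cam [ 339.61788866 -142.78852432  230.57385064]
w 20.449632470649437
reproj base near, r-left edges [312.64691056 275.91097865] [312.38884986 310.4764997 ]
front [ 438.41981431 -381.49076399   72.        ] [ 590.77846657 -267.03932826   72.        ] 190.55783914269924
front62 [ 443.20462092 -392.67277763   62.        ] [ 603.56931024 -272.78758053   62.        ]
yaw -0.9265292708202862
vial behind front 71.79644615757589 lateral -27.504473763740908
nut [ 581.01132251 -362.99264986    6.        ] [45.28126557 35.19607397]
legs [array([ 4.49703845e+02, -3.97061149e+02, -2.84217094e-14]), array([ 4.61038769e+02, -3.92956625e+02,  2.84217094e-14]), array([ 598.22597223, -291.17147003,    0.        ]), array([ 607.48204928, -280.81175928,    0.        ])]
scene reproj vial base [325.41619403 243.85093526] meas 325.3,247 ; nut [300.06242579 243.29363822] 299.8,244
top corner reproj [array([390.89788255, 264.91642775]), array([315.30957983, 165.63074654])]
desk edge [array([ 349.73323124, -273.5403483 ,    0.        ]), array([348.56807429, -78.9440969 ,   0.        ])]
stick, timer wrist [ 385.42023384 -394.93682804    8.        ] [ 375.74335779 -470.72913173   18.        ]
```

```bash
python3 -m crank '[[[0,0,0,0,1,0,85],[0,0,0,0,1,0,85],[0,0,0,0,1,0,85],[0,0,0,0,1,0,85],[0,0,0,0,0.4,0,85],[0,0,0,0,0,-1,85],[0,0,0,0,0,-1,85],[0,0,0,0,0,-1,85]]]';python3 -m crank '[[[0,0,0,0,0,-1,85],[0,0,0,0,0,-1,85],[0,0,0,0,0,-1,85],[0,0,0,0,0,-1,85],[-0.41,0.97,0,0,0,0,85],[-0.41,0.97,0,0,0,0,85],[-0.41,0.97,0,0,0,0,85],[-0.41,0.97,0,0,0,0,85]]]';python3 -m crank '[[[0,0,0,0,0,0,85],[0,0,0,0,0,0,85],[0,0,0,0,0,0,85],[0,0,0,0,0,0,85],[0,0,0,0,0,0,85],[0,0,0,0,0,0,85],[0,0,0,0,0,0,85],[0,0,0,0,0,0,85]]]'; python3 - <<'E'
from h import *
s=sense();print(s["joints"]);im=capture("wrist");cv2.imwrite("pics/w2.png",im);np.save("w2T.npy",wristT(s))
E
```

```text
time_s: 4.95
eef_pos: [424.0, -249.1, 151.1]
ee_rot: [-0.0, 0.237, 0.971, 0.0]
force: [0.3, -0.3, -0.1]
grip_width: 0.994
grip_force: 0.0
time_s: 5.75
eef_pos: [457.9, -148.3, 151.3]
ee_rot: [0.0, -0.037, 0.999, 0.0]
force: [-0.3, -0.9, 0.0]
grip_width: 0.997
grip_force: 0.0
time_s: 6.55
eef_pos: [457.6, -149.4, 151.3]
ee_rot: [0.0, -0.037, 0.999, -0.0]
force: [0.7, -0.1, -0.2]
grip_width: 0.991
grip_force: 0.0
[-5.59604629e-01  3.00342559e-01  1.73795873e+00 -2.10265051e-05
  1.10327067e+00 -2.20433137e+00]
```

View pics/w2.png

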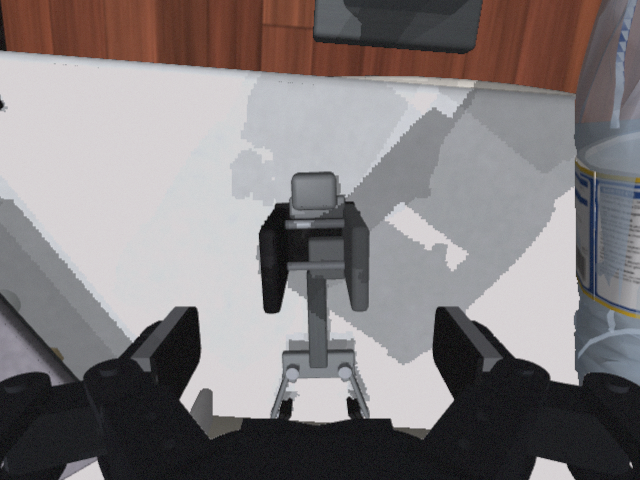

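The wrist view shows the handle's black and grey plates at columns 264–368, symmetric about 316, with their front ends at row 311. The tool is aligned to about 1–2 mm.

```bash
python3 -m crank '[[[0,0,0.7,0,0,0,85],[0,0,0.7,0,0,0,85],[0,0,0.7,0,0,0,85],[0,0,0.7,0,0,0,85],[0,0,0.6,0,0,0,85],[0,0,0.4,0,0,0,85],[0,0,0.3,0,0,0,85],[0,0,0,0,0,0,85]]]';python3 -m crank '[[[0,0,0,0,0,0,75],[0,0,0,0,0,0,70],[0,0,0,0,0,0,66],[0,0,0,0,0,0,62],[0,0,0,0,0,0,60],[0,0,0,0,0,0,58],[0,0,0,0,0,0,58],[0,0,0,0,0,0,58]]]' 20
```

```text
time_s: 7.4
eef_pos: [457.4, -149.2, 48.2]
ee_rot: [-0.0, -0.037, 0.999, 0.0]
force: [-0.2, -0.7, 0.7]
grip_width: 0.994
grip_force: 0.0
time_s: 8.2
eef_pos: [457.9, -149.2, 49.5]
ee_rot: [0.0, -0.037, 0.999, -0.0]
force: [-2.2, 1.9, 8.2]
grip_width: 0.686
grip_force: 11.4
```

```bash
python3 -m crank '[[[0,0,-0.1,0,0,0,58],[0,0,-0.1,0,0,0,58],[0,0,-0.1,0,0,0,58],[0,0,-0.2,0,0,0,58],[0,0,-0.2,0,0,0,58],[0,0,-0.1,0,0,0,58],[0,0,0,0,0,0,58],[0,0,0,0,0,0,58]]]'; python3 - <<'E'
from h import *
cv2.imwrite("pics/s2.png",capture("scene"))
t=capture("top");cv2.imwrite("pics/t2.png",t)
E
```

```text
time_s: 9.0
eef_pos: [457.6, -149.3, 68.8]
ee_rot: [-0.0, -0.037, 0.999, -0.0]
force: [0.3, 0.2, -1.1]
grip_width: 0.678
grip_force: 10.2
```

```bash
python3 -m crank '[[[0.4,-0.3,0,0,0,0,58],[0.6,-0.4,0,0,0,0,58],[0.6,-0.4,0,0,0,0,58],[0.6,-0.4,0,0,0,0,58],[0.4,-0.4,0,0,0,0,58],[0.3,-0.2,0,0,0,0,58],[0,0,0,0,0,0,58],[0,0,0,0,0,0.4,58]]]';python3 -m crank '[[[0,0,0,0,0,0.8,58],[0,0,0,0,0,1,58],[0,0,0,0,0,1,58],[0,0,0,0,0,1,58],[0,0,0,0,0,1,58],[0,0,0,0,0,1,58],[0,0,0,0,0,0.6,58],[0,0,0,0,0,0.28,58]]]'; python3 -m crank '[[[0,0,0,0,0,0,58],[0,0,0,0,0,0,58],[0,0,0,0,0,0,58],[0,0,0,0,0,0,58],[0,0,0,0,0,0,58],[0,0,0,0,0,0,58],[0,0,0,0,0,0,58],[0,0,0,0,0,0,58]]]';python3 - <<'E'
from h import *
s=sense();print(s["eef_pos"],s["ee_rot"],s["force"],s["grip_force"]);T=wristT(s)
w=capture("wrist");t=capture("top");sc=capture("scene")
np.save("w3T.npy",T)
for n,i in(("w3",w),("t3",t),("s3",sc)):cv2.imwrite(f"pics/{n}.png",i)
c=np.zeros((600,800,3),np.uint8)
c[:480,:400]=cv2.resize(t[120:300,250:400],(400,480),interpolation=cv2.INTER_CUBIC)
c[:300,400:]=cv2.resize(sc[180:330,220:420],(400,300),interpolation=cv2.INTER_CUBIC)
c[300:,400:]=cv2.resize(w,(400,300))
cv2.imwrite("pics/c3.png",c)
E
```

```text
time_s: 9.9
eef_pos: [389.1, -207.0, 68.8]
ee_rot: [0.0, -0.008, 1.0, 0.0]
force: [-0.6, -0.2, -1.5]
grip_width: 0.686
grip_force: 10.2
time_s: 10.7
eef_pos: [389.4, -206.6, 68.7]
ee_rot: [-0.0, 0.443, 0.897, 0.0]
force: [0.3, -0.2, -2.2]
grip_width: 0.681
grip_force: 10.2
time_s: 11.5
eef_pos: [389.2, -207.0, 68.8]
ee_rot: [-0.0, 0.441, 0.897, -0.0]
force: [0.6, -0.0, -1.8]
grip_width: 0.68
grip_force: 10.2
[ 389.2026225  -207.04146471   68.80130198] [-9.10311801e-06  4.41463962e-01  8.97278981e-01 -5.84105419e-06] [ 0.58649239 -0.01047961 -1.76711203] 10.2165587246418
```

View pics/c3.png

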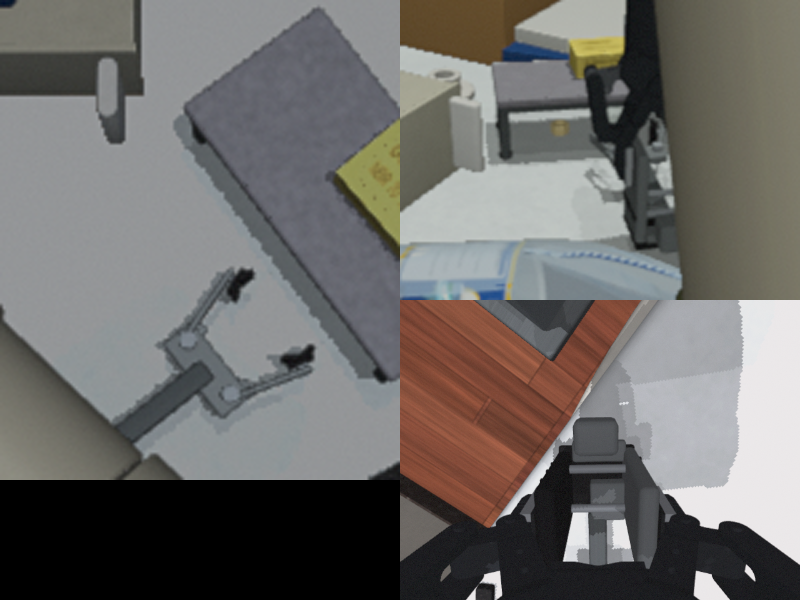

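The composite shows the reacher lifted and lined up with the riser. In the top crop the pads are at (240,283) and (298,356), and the slab front edge runs from (186,107) to (380,378).

```bash
python3 - <<'E'
from h import *
c=lambda x,y:(250+x/2.667,120+y/2.667)
dr=np.array([.6098,-.7926]);n=np.array([.7926,.6098]);V=np.array([535.4,-397.3]);O=np.array([389.2,-207.0])
for nm,p,z in(("padL",(240,283),54),("padR",(298,356),54),("headA",(165,347),48),("headB",(222,418),48),("pivA",(188,340),52),("pivB",(230,394),52),("slabA",(186,107),72),("slabB",(380,378),72)):
    w=at("top",c(*p),z)[:2]-O;print(nm,w@dr,w@n)
print("vial",(V-O)@dr,(V-O)@n)
# nut in top? vial via scene
s=cv2.imread("pics/scene0.png");g=s.astype(int).max(2)
for r in(238,241,244,246,248,250):print(r,g[r,316:336])
print(proj("scene",[535.4,-397.3,0]),proj("scene",[535.4-12*.42,-397.3+12*.9,0]))
E
```

```text
padL 145.17172409433894 27.73641710453505
padR 145.8246415406468 -26.302650090553264
headA 88.24076824885515 25.11260257545006
headB 89.48522547138147 -27.834122190137766
pivA 101.17848985504955 19.83155586937277
pivB 101.4445035862488 -19.824632066943863
slabA 181.12628603763403 125.87433752776276
slabB 173.1529745999622 -65.05594999715379
vial 239.98454 -0.16682000000002972
238 [140 140 140 135 127 132 139 139 139 139 135 133 131 127 115 103 100 103
 103 101]
241 [ 97  97  96  97 105 116 123 125 127 130 129 126 125 117 104  94  94  95
  94  94]
244 [ 96  95  95  95 102 112 118 121 123 125 124 121 119 111  99  95  94  95
  94  96]
246 [ 96  94  94  95  95 100 109 115 120 123 119 113 107 103  94  95  93  95
  96  95]
248 [96 97 97 95 95 96 95 96 97 97 97 94 96 95 95 96 95 95 96 95]
250 [97 97 96 97 96 96 98 97 99 97 97 96 96 95 95 95 96 97 96 97]
[325.36817814 244.04076993] [325.19131971 246.47645773]
```

```bash
python3 -m crank '[[[-0.1,0,0.1,0,0,0,58],[-0.1,0,0.1,0,0,0,58],[-0.1,0,0.1,0,0,0,58],[-0.1,0,0.1,0,0,0,58],[-0.1,0,0.1,0,0,0,58],[-0.1,0,0.08,0,0,0,58],[0,0,0,0,0,0,58],[0,0,0,0,0,0,58]]]';python3 -m crank '[[[0,0,0.04,0,0,0,58],[0,0,0.04,0,0,0,58],[0,0,0.04,0,0,0,58],[0,0,0,0,0,0,58],[0,0,0,0,0,0,58],[0,0,0,0,0,0,58],[0,0,0,0,0,0,58],[0,0,0,0,0,0,58]]]'
```

```text
time_s: 12.45
eef_pos: [398.4, -218.9, 54.3]
ee_rot: [-0.0, 0.441, 0.897, 0.0]
force: [0.1, 0.5, -1.9]
grip_width: 0.681
grip_force: 10.2
time_s: 13.25
eef_pos: [398.4, -218.9, 51.4]
ee_rot: [0.0, 0.442, 0.897, -0.0]
force: [0.4, -0.2, -2.7]
grip_width: 0.679
grip_force: 10.2
```

```bash
python3 -m crank '[[[0,0,0.03,0,0,0,58],[0,0,0,0,0,0,58],[0,0,0,0,0,0,58],[0,0,0.03,0,0,0,58],[0,0,0,0,0,0,58],[0,0,0,0,0,0,58],[0,0,0,0,0,0,58],[0,0,0,0,0,0,58]]]';python3 -m crank '[[[0,0,0.03,0,0,0,58],[0,0,0,0,0,0,58],[0,0,0,0,0,0,58],[0,0,0,0,0,0,58],[0,0,0,0,0,0,58],[0,0,0,0,0,0,58],[0,0,0,0,0,0,58],[0,0,0,0,0,0,58]]]'
```

```text
time_s: 14.05
eef_pos: [398.4, -218.9, 49.8]
ee_rot: [-0.0, 0.442, 0.897, 0.0]
force: [-0.2, -0.4, -1.9]
grip_width: 0.679
grip_force: 10.2
time_s: 14.85
eef_pos: [398.5, -219.0, 49.4]
ee_rot: [0.0, 0.441, 0.897, -0.0]
force: [-0.8, 3.1, 5.6]
grip_width: 0.687
grip_force: 10.7
```

```bash
python3 -m crank '[[[0,0,-0.03,0,0,0,58],[-0.1,0,0,0,0,0,58],[-0.2,0,0,0,0,0,58],[-0.3,0,0,0,0,0,58],[-0.3,0,0,0,0,0,58],[-0.3,0,0,0,0,0,58],[-0.2,0,0,0,0,0,58],[-0.2,0,0,0,0,0,58]]]';python3 -m crank '[[[-0.2,0,0,0,0,0,58],[-0.2,0,0,0,0,0,58],[-0.2,0,0,0,0,0,58],[-0.2,0,0,0,0,0,58],[-0.2,0,0,0,0,0,58],[-0.2,0,0,0,0,0,58],[-0.1,0,0,0,0,0,58],[0,0,0,0,0,0,58]]]'; python3 - <<'E'
from h import *
sc=capture("scene");t=capture("top");cv2.imwrite("pics/s4.png",sc);cv2.imwrite("pics/t4.png",t)
c=np.zeros((600,800,3),np.uint8)
c[:,:400]=cv2.resize(t[120:300,280:400],(400,600),interpolation=cv2.INTER_CUBIC)
c[:400,400:]=cv2.resize(sc[200:300,260:360],(400,400),interpolation=cv2.INTER_CUBIC)
cv2.imwrite("pics/c4.png",c)
E
```

```text
time_s: 15.65
eef_pos: [423.0, -251.0, 49.7]
ee_rot: [-0.0, 0.442, 0.897, 0.0]
force: [0.7, -0.1, -2.4]
grip_width: 0.682
grip_force: 10.2
time_s: 16.45
eef_pos: [442.7, -276.6, 49.7]
ee_rot: [0.0, 0.442, 0.897, -0.0]
force: [-0.5, -0.6, -2.2]
grip_width: 0.686
grip_force: 10.2
```

```bash
python3 -m crank '[[[-0.1,0,0,0,0,0,58],[-0.1,0,0,0,0,0,58],[-0.08,0,0,0,0,0,58],[0,0,0,0,0,0,58],[0,0.04,-0.012,0,0,0,56],[0,0.04,-0.012,0,0,0,54],[0,0.04,-0.012,0,0,0,52],[0,0.04,-0.012,0,0,0,50]]]';python3 -m crank '[[[0,0,0,0,0,0,50],[0,0,0,0,0,0,50],[0,0,0,0,0,0,50],[0,0,0,0,0,0,50],[0,0,0,0,0,0,50],[0,0,0,0,0,0,50],[0,0,0,0,0,0,50],[0,0,0,0,0,0,50]]]'
```

```text
time_s: 17.35
eef_pos: [450.2, -279.4, 51.2]
ee_rot: [0.0, 0.441, 0.897, -0.0]
force: [-0.2, 0.4, -2.0]
grip_width: 0.591
grip_force: 11.4
time_s: 18.15
eef_pos: [450.2, -279.5, 51.2]
ee_rot: [0.0, 0.441, 0.897, 0.0]
force: [4.1, 3.0, 4.7]
grip_width: 0.587
grip_force: 13.7
```

```bash
python3 -m crank '[[[0,0,-0.02,0,0,0,50],[0,0,-0.01,0,0,0,50],[0,0,0,0,0,0,50],[0,0.04,-0.015,0,0,0,48],[0,0.04,-0.015,0,0,0,46],[0,0,0,0,0,0,46],[0,0,0,0,0,0,46],[0,0,0,0,0,0,46]]]'
```

```text
time_s: 18.95
eef_pos: [451.6, -278.2, 52.5]
ee_rot: [-0.0, 0.441, 0.897, 0.0]
force: [0.0, -0.0, -2.2]
grip_width: 0.542
grip_force: 12.1
```

```bash
python3 -m crank '[[[0,0.02,-0.006,0,0,0,45],[0,0.02,-0.006,0,0,0,44],[0,0,0,0,0,0,44],[0,0,0,0,0,0,44],[0,0.01,-0.003,0,0,0,43.5],[0,0.01,-0.003,0,0,0,43],[0,0,0,0,0,0,43],[0,0,0,0,0,0,43]]]' 20
```

```text
time_s: 19.75
eef_pos: [452.8, -277.3, 52.9]
ee_rot: [-0.0, 0.441, 0.897, 0.0]
force: [0.1, 0.2, -2.3]
grip_width: 0.509
grip_force: 17.3
```

```bash
python3 -m crank '[[[0,0.01,0,0,0,0,42.7],[0,0,0,0,0,0,42.4],[0,0,0,0,0,0,42.4],[0,0,0,0,0,0,42.4],[0,0,0,0,0,0,42.4],[0,0,0,0,0,0,42.4],[0,0,0,0,0,0,42.4],[0,0,0,0,0,0,42.4]]]' 21; python3 - <<'E'
from h import *
sc=capture("scene");t=capture("top");cv2.imwrite("pics/s5.png",sc);cv2.imwrite("pics/t5.png",t)
E
```

```text
time_s: 20.55
eef_pos: [453.0, -277.2, 53.0]
ee_rot: [0.0, 0.442, 0.897, 0.0]
force: [-0.9, -0.1, -1.9]
grip_width: 0.499
grip_force: 18.4
```

```bash
python3 -m crank '[[[0,0,0,0,0,0,41.8],[0,0,0,0,0,0,41.8],[0,0,0,0,0,0,41.8],[0,0,0,0,0,0,41.8],[0,0,0,0,0,0,41.8],[0,0,0,0,0,0,41.8],[0,0,0,0,0,0,41.8],[0,0,0,0,0,0,41.8]]]' 21
```

```text
time_s: 21.45
eef_pos: [453.0, -277.2, 52.9]
ee_rot: [-0.0, 0.441, 0.897, -0.0]
force: [-0.6, -0.6, -2.7]
grip_width: 0.49
grip_force: 19.6
```

```bash
python3 -m crank '[[[0.05,0,0,0,0,0,41.8],[0.1,0,0,0,0,0,41.8],[0.1,0,0,0,0,0,41.8],[0.15,0,0,0,0,0,41.8],[0.2,0,0,0,0,0,41.8],[0.2,0,0,0,0,0,41.8],[0.2,0,0,0,0,0,41.8],[0.2,0,0,0,0,0,41.8]]]';python3 -m crank '[[[0.2,0,0,0,0,0,41.8],[0.2,0,0,0,0,0,41.8],[0.2,0,0,0,0,0,41.8],[0.2,0,0,0,0,0,41.8],[0.2,0,0,0,0,0,41.8],[0.2,0,0,0,0,0,41.8],[0.2,0,0,0,0,0,41.8],[0.2,0,0,0,0,0,41.8]]]';python3 -m crank '[[[0.2,0,0,0,0,0,41.8],[0.2,0,0,0,0,0,41.8],[0.2,0,0,0,0,0,41.8],[0.2,0,0,0,0,0,41.8],[0.2,0,0,0,0,0,41.8],[0.1,0,0,0,0,0,41.8],[0.1,0,0,0,0,0,41.8],[0,0,0,0,0,0,41.8]]]'; python3 - <<'E'
from h import *
s=sense();T=wristT(s);sc=capture("scene");t=capture("top");cv2.imwrite("pics/s6.png",sc);cv2.imwrite("pics/t6.png",t)
c=np.zeros((600,800,3),np.uint8)
c[:,:400]=cv2.resize(t[120:300,280:400],(400,600),interpolation=cv2.INTER_CUBIC)
c[:400,400:]=cv2.resize(sc[200:300,260:360],(400,400),interpolation=cv2.INTER_CUBIC)
cv2.imwrite("pics/c6.png",c)
E
```

```text
time_s: 22.25
eef_pos: [434.4, -253.0, 53.0]
ee_rot: [-0.0, 0.441, 0.897, 0.0]
force: [-0.5, -0.2, -2.8]
grip_width: 0.497
grip_force: 19.5
time_s: 23.05
eef_pos: [410.0, -221.4, 53.0]
ee_rot: [0.0, 0.442, 0.897, -0.0]
force: [-0.6, -0.2, -2.1]
grip_width: 0.496
grip_force: 19.5
time_s: 23.85
eef_pos: [391.9, -197.8, 53.0]
ee_rot: [-0.0, 0.441, 0.897, 0.0]
force: [-0.9, 0.2, -1.8]
grip_width: 0.492
grip_force: 19.5
```

View pics/c6.png

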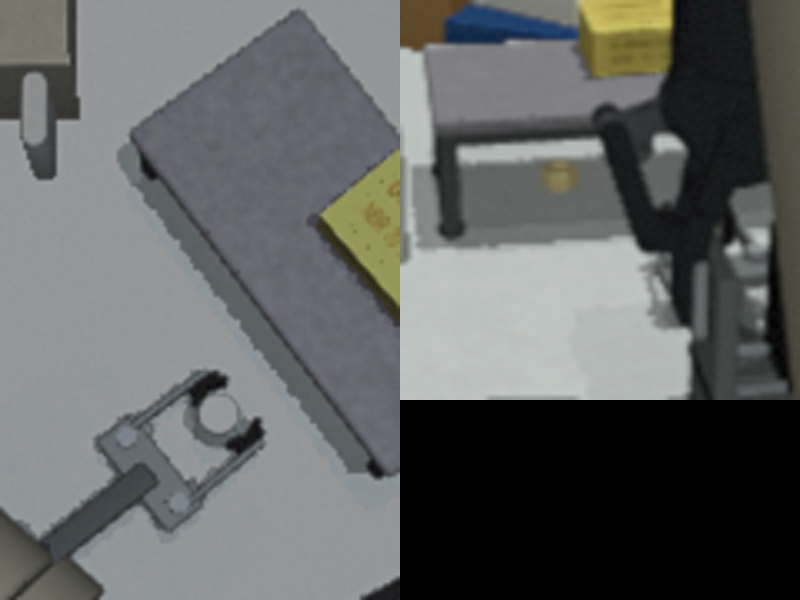

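The top crop shows the vial at (218,415) held between both pads, clear of the slab's front edge, and the scene crop shows the nut still in its place at (560,175). I will shift sideways, away from the desk edge, then lower and release.

```bash
python3 -m crank '[[[0,0.1,0,0,0,0,41.8],[0,0.2,0,0,0,0,41.8],[0,0.2,0,0,0,0,41.8],[0,0.2,0,0,0,0,41.8],[0,0.2,0,0,0,0,41.8],[0,0.2,0,0,0,0,41.8],[0,0.1,0,0,0,0,41.8],[0,0,0,0,0,0,41.8]]]';python3 -m crank '[[[0,0,0.02,0,0,0,41.8],[0,0,0,0,0,0,41.8],[0,0,0,0,0,0,41.8],[0,0,0,0,0,0,41.8],[0,0,0.01,0,0,0,41.8],[0,0,0,0,0,0,41.8],[0,0,0,0,0,0,41.8],[0,0,0,0,0,0,41.8]]]'
```

```text
time_s: 24.75
eef_pos: [416.0, -179.4, 52.9]
ee_rot: [0.0, 0.441, 0.897, -0.0]
force: [-0.7, 0.3, -3.2]
grip_width: 0.497
grip_force: 19.6
time_s: 25.55
eef_pos: [415.9, -179.7, 52.5]
ee_rot: [0.0, 0.441, 0.897, -0.0]
force: [-0.7, 2.8, 5.1]
grip_width: 0.493
grip_force: 20.3
```

```bash
python3 -m crank '[[[0,-0.02,0,0,0,0,42.8],[0,-0.02,0.006,0,0,0,43.8],[0,-0.02,0.006,0,0,0,44.8],[0,-0.02,0.006,0,0,0,45.8],[0,-0.02,0.006,0,0,0,46.8],[0,-0.02,0.006,0,0,0,47.8],[0,-0.02,0.006,0,0,0,48.8],[0,-0.02,0.006,0,0,0,49.8]]]';python3 -m crank '[[[0,0,0,0,0,0,49.8],[0,0,0,0,0,0,49.8],[0,0,0,0,0,0,49.8],[0,-0.02,0.006,0,0,0,50.8],[0,-0.02,0.006,0,0,0,51.8],[0,-0.02,0.006,0,0,0,52.8],[0,0,0,0,0,0,52.8],[0,0,0,0,0,0,52.8]]]'
```

```text
time_s: 26.35
eef_pos: [412.7, -182.1, 51.2]
ee_rot: [0.0, 0.442, 0.897, 0.0]
force: [2.2, 2.5, 2.9]
grip_width: 0.585
grip_force: 13.0
time_s: 27.15
eef_pos: [411.3, -182.9, 50.6]
ee_rot: [-0.0, 0.441, 0.897, 0.0]
force: [1.1, 3.5, 2.6]
grip_width: 0.621
grip_force: 12.8
```

```bash
python3 -m crank '[[[0,-0.02,0.006,0,0,0,53.8],[0,-0.02,0.006,0,0,0,54.8],[0,-0.02,0.006,0,0,0,55.8],[0,-0.02,0.006,0,0,0,56.8],[0,-0.02,0.006,0,0,0,57.8],[0,-0.02,0.006,0,0,0,58.8],[0,-0.01,0.005,0,0,0,59.6],[0,0,0,0,0,0,59.6]]]';python3 -m crank '[[[0,0,0,0,0,0,60.5],[0,0,0,0,0,0,62],[0,0,0,0,0,0,65],[0,0,0,0,0,0,70],[0,0,0,0,0,0,78],[0,0,0,0,0,0,85],[0,0,0,0,0,0,85],[0,0,0,0,0,0,85]]]'; python3 - <<'E'
from h import *
t=capture("top");cv2.imwrite("pics/t7.png",t)
E
```

```text
time_s: 27.95
eef_pos: [408.8, -185.0, 49.6]
ee_rot: [-0.0, 0.442, 0.897, -0.0]
force: [0.5, 0.2, -1.8]
grip_width: 0.699
grip_force: 9.8
time_s: 28.75
eef_pos: [408.8, -185.0, 49.7]
ee_rot: [-0.0, 0.441, 0.897, 0.0]
force: [-0.3, 0.5, -0.3]
grip_width: 0.995
grip_force: 0.0
```

Fingers are free; rise straight up, back off and look.

```bash
python3 -m crank '[[[0,0,-0.3,0,0,0,85],[0,0,-0.6,0,0,0,85],[0,0,-0.8,0,0,0,85],[0,0,-0.8,0,0,0,85],[0,0,-0.8,0,0,0,85],[0,0,-0.8,0,0,0,85],[0,0,-0.8,0,0,0,85],[0,0,-0.3,0,0,0,85]]]';python3 -m crank '[[[0,1,0,0,0,0,85],[0,1,0,0,0,0,85],[0,1,0,0,0,0,85],[0,1,0,0,0,0,85],[0,1,0,0,0,0,85],[0,1,0,0,0,0,85],[0,1,0,0,0,0,85],[0,0,0,0,0,0,85]]]'; python3 - <<'E'
from h import *
t=capture("top");sc=capture("scene");cv2.imwrite("pics/t8.png",t);cv2.imwrite("pics/s8.png",sc)
c=np.zeros((600,800,3),np.uint8)
c[:,:400]=cv2.resize(t[120:330,240:380],(400,600),interpolation=cv2.INTER_CUBIC)
c[:400,400:]=cv2.resize(sc[190:310,250:370],(400,400),interpolation=cv2.INTER_CUBIC)
cv2.imwrite("pics/c8.png",c)
t0=cv2.imread("pics/top0.png");print("stick/timer diff",np.abs(t[275:335,375:490].astype(int)-t0[275:335,375:490]).max(2).mean())
E
```

```text
time_s: 29.6
eef_pos: [409.3, -185.3, 181.8]
ee_rot: [0.002, 0.441, 0.897, -0.0]
force: [-0.3, 0.1, 0.9]
grip_width: 0.991
grip_force: 0.0
time_s: 30.4
eef_pos: [548.6, -76.6, 179.0]
ee_rot: [-0.0, 0.44, 0.898, 0.0]
force: [-1.3, 1.0, -0.1]
grip_width: 0.997
grip_force: 0.0
stick/timer diff 8.579420289855072
```

View pics/c8.png

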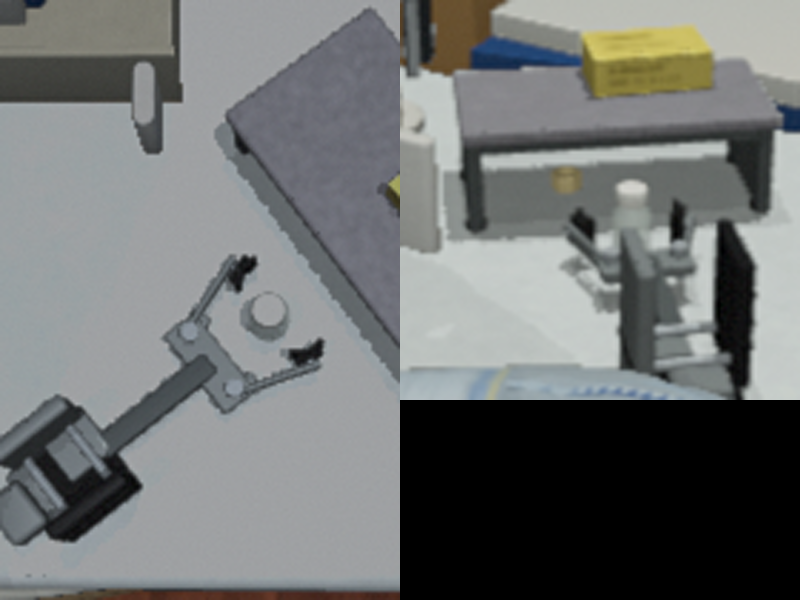

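The vial stands upright in front of the riser at crop (265,317). The open jaws are clear of it on both sides, the reacher stands on the desk, and the nut is where it was.

```bash
python3 -c "
from rig import *
print(finish_job())"
```

```text
the job is handed in; nothing more can be done
None
```

The job is handed in after about 30 s: the vial stands upright in front of the riser, the reacher stands on the desk with its jaws open and off the vial, the nut looks unmoved in the last picture, and the arm never went near the stick or timer.

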